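# Clamp a freshly skinned file block in the bonding press to its set torque

### The job

The long file block has fresh abrasive skins that must bond under pressure: lay it flat, same side up, across the bed of the leaning press, against the lower ledge and with its middle under the foot, then screw the ratchet knob down (clockwise) until the foot grips the block and the ratchet slips for at least two clicks (30 degrees), but for no more than half a turn of slipping. Do not make the ratchet slip before the block is in, do not shift or tip the tub of cotton buds, the navy polish bottle, the candle or the red-capped bottle, and leave the block clamped with the knob let go.

Things in the scene. Friction and masses are not known exactly. Their poses are not given: they have to be found in the camera images.
- file_block: four-sided nail file block, teal and pink on top, grey below, a plain bar 27 x 212 x 18 mm (x, y, z), 22 g. Origin at the centre of its underside; y runs along its length, x across its 27 mm width, z up out of its top. It starts flat on the desk; either end may face either way in the press.
- press: grey bonding press fixed to the desk, anywhere left or right of the middle and turned 0.8 to 1.3 rad to the left (yaw), so that its front faces right and a little to the robot. Origin on the desk under the middle of the bed; z up, x points away from its front, y to its left. Base plate 145 x 126 mm, 14 mm high, reaching from 56 mm in front of the origin to 90 mm behind it.
- press_bed: aluminium bed of the press, leaning 30 degrees to the press's front. Origin on its top face right under the foot, 65 mm above the desk; z is the bed's normal (the axis of foot and knob, up and to the front), x points up the slope, y left along the channel for the block. Bed 100 mm long in y (the block overhangs at both ends), x from -32 to +40 mm, 10 mm thick.
- ledge (a point): middle of the top inner edge of the steel ledge along the bed's lower side: bed frame x = -17 mm, z = 4 mm; 90 mm long, 6 mm thick. The channel is 35 mm wide, from here up to the frame's spine (face at bed x = +18 mm, 44 mm wide in y); the block shall lie against this ledge (or nearly).
- head (a point): middle of the underside of the press head, on the foot's axis. In the bed's frame the grey head fills z = 48 to 60 mm, y = -22 to +22 mm, x = -34 to +40 mm over the channel and is carried by the spine behind it; so the block goes in from the front over the low ledge (along the bed's x) or endways (along y), under the foot.
- press_foot: round black rubber foot, 30 mm in diameter, that the screw pushes down on the block. Origin at the centre of its underside; its z in the bed's frame is the free gap over the bed: 39 mm less 7 mm for each radian of joint spindle, so 29 to 35 mm at the start; it meets the 18 mm block at about 3 rad and can go down to 11 mm without one.
- spindle (a joint): angle of the press screw (brass collar with a red mark under the knob), rad; grows as it is tightened (clockwise seen from above), 0.5 to 1.4 at the start. Drag about 0.14 N m either way; it stays where it is left and holds its clamping force.
- ratchet (a joint): slip angle of the knob relative to the screw, rad; 0 at the start. Below a turning moment of 0.26 N m knob and screw turn as one; once the foot is tight (10 to 15 N on the block) the knob slips on the screw at 0.26 N m and only this value grows. A click is counted for each 0.26 rad (15 degrees) of slip; no bump is felt.
- knob_grip (a point): centre of the black fluted round knob, 44 mm in diameter, 32 mm high, on the bed's z axis at z = 85 mm; aluminium cap with a red pointer. The knob spans z = 68 to 100 mm, free all round; below it a 32 mm brass collar, then the head (top at z = 60 mm). It keeps its height as it turns; tightening is clockwise seen from above.
- cotton_buds: open tub of cotton buds, 77 mm in diameter, 80 mm high, standing on the robot's side of the file block. Origin at the centre of its underside, z up. Bystander.
- polish_navy: nail polish bottle, navy with a black cap, 30 mm in diameter, 72 mm high, beside the tub. Origin at the centre of its underside, z up. Bystander.
- candle: pink candle in a glass, 76 mm in diameter, 90 mm high, towards the left or right end of the desk. Origin at the centre of its underside, z up. Bystander.
- bottle: white bottle with a red cap, 36 x 42 mm, 106 mm high, at the other end of the desk from the candle. Origin at the centre of its underside, z up. Bystander.

How it is judged:
By the outcome, as a careful person would: the job done as asked, in the order asked, and still so for the second after the job is handed in, with the robot touching nothing.
It also fails if it takes over 64 s, if anything falls off the work surface, if the arm or the gripper's body presses on something with over 40 N, if the wrist force passes 120 N, or if a joint passes its speed limit or range.

### The arm

A 7-joint arm with a two-finger parallel gripper is mounted at the origin on a cart in front of the work surface, level with it; the furniture and walls round the work are solid. World frame = base frame: x ahead of the robot, y to its left, z up, the work surface at z = 0. Lengths are in m, angles in rad, forces in N, time in s.
With the tool pointing down it reaches from about 0.425 to 0.925 m from the base axis. Payload 6.8 kg.
Tool frame: the origin (TCP) lies between the finger pads; the fingertips stand 22 mm ahead of it and the grasp point (between the pads) lies 3 mm ahead of it (env.tip_reach is the distance from the TCP to the fingertips, in m); z points along the fingers, y is the line along which they close (so a half turn about z gives the same grasp; the last joint's range is limited). The gripper opens to 85 mm and grips with 20 to 120 N. Pads are 22 mm wide; open, the fingers measure 114 mm over their backs; the gripper's body (76 mm by 85 mm) begins 54 mm behind the grasp point. The pads swing forward as they close: fully open they stand 13 mm farther back than shut.
Start: joints at [1.18, 0.477, 0.022, 1.555, -0.011, 1.109, -0.083], TCP at [0.188, -0.648, 0.253] pointing down, gripper open.
Joint ranges: [-2.96, 2.96], [-0.34, 2.1], [-1.41, 1.46], [0.24, 2.44], [-1.37, 4.51], [0.17, 1.92], [-2.96, 2.96]. Speed limits (rad/s): [2.39, 2.39, 3.14, 3.14, 3.14, 3.14, 3.14].

### API

Orientations are given as a unit quaternion [w, x, y, z].
In Python, from cell import env gives the robot as it stands.
- The arm moves only by the tool drive_tool, never from a script. Its argument "steps" is a list of rows, each an object of numbers: "x", "y", "z": the shift along the tool's x, y, z in units of 40 mm (1.0 is 40 mm); "ax", "ay", "az": the turn, a rotation vector about the tool's x, y, z in degrees; "jaw": the opening, from -1 (shut) to 1 (fully open). A call has 1 to 5 rows; each row is the pose to reach, as a shift and turn from the pose commanded when the call began, along the tool's axes at that moment; what a row does not reach only later rows make up. A row lasts 1/12 s, in which the tool goes at most 41.7 mm and 7.16 degrees, less where a joint would pass 70% of its speed; a pose out of reach is approached as far as the arm can. A call with a gripper value outside its range is refused whole. The fingers move at their own pace and stop on an object; "force" is the grip in N (left out, the last holds). Time passes only in rows, so rows that repeat a pose let the fingers close. It gives the time, the measured TCP pose, the force, the opening and the grip force at its end, in the units of the state.
- env.state(): the state, without advancing time (a new reading comes with each control period).
- env.read_camera(name): name is "side" or "top"; returns a dict with "image" (480x640x3 uint8, red, green, blue), "z_map" (480x640 float32, m along the optical axis (not along the pixel's ray), 0 where there is no reading), "fx", "fy", "cx", "cy" (pixels), "xyz" and "attitude" of the camera in the world. Camera axes: x right, y down, z forward; pixel columns grow to the right and rows downward; lengths in m; the calibration is good to about 2 mm. A picture is of the moment at which its call begins.
- env.hand_in(): hands the job in; it is judged then, once.
The state is a dict: "clock": time; "joints": joint angles; "qd": joint speeds; "joint_torque": joint torques, N m; "tool_pos": TCP position; "tcp_rot": TCP orientation; "wrist_force": force on the tool from outside, world axes, zero at the start; "wrist_torque": the same for the moment, N m; "opening": finger opening in m; "grip_force": force on a finger pad.
Only numpy, scipy, OpenCV 4.12 (cv2) and the standard library are available. Lean on these libraries where they do the work, as an engineer would, in place of code of your own. Each camera call takes 0.05 s, during which the arm holds its last target. There are 200 camera calls.

## Working session

There is one attempt and no reset: what is moved stays moved. The work goes in short steps, Python scripts to look and compute and a tool call to move; the robot and the scene stay as the last step left them, time stands still between calls to the robot, and variables do not carry over. Pictures are saved under pics/ and viewed, at most 10 in all, crops included, and the job is handed in when it is done.

Besides the shell and the picture viewer there is one more tool, called after "Call:" as name(argument=value, ...) on one line, values as JSON. drive_tool: Moves the arm, as the interface text tells. Its arguments: {"type":"object","properties":{"steps":{"type":"array","items":{"type":"object","properties":{"x":{"type":"number"},"y":{"type":"number"},"z":{"type":"number"},"ax":{"type":"number"},"ay":{"type":"number"},"az":{"type":"number"},"jaw":{"type":"number"}}}},"force":{"type":"number"}},"required":["steps"]}

```bash
mkdir -p pics; ls; cat > h.py <<'E'
import numpy as np, cv2
from cell import env
from scipy.spatial.transform import Rotation as R
def rot(q): return R.from_quat([q[1],q[2],q[3],q[0]])
def shot(n,f):
    c=env.read_camera(n); cv2.imwrite('pics/'+f+'.png',c['image'][:,:,::-1]); np.savez('/tmp/'+f,**{k:np.array(v) for k,v in c.items()}); return c
def cloud(c):
    v,u=np.mgrid[:480,:640]; z=c['z_map']; P=np.stack([(u-c['cx'])/c['fx']*z,(v-c['cy'])/c['fy']*z,z],-1)
    return P@rot(c['attitude']).as_matrix().T+c['xyz']
E
python3 - <<'E'
from h import *
print(env.state())
for n in('top','side'):
    c=shot(n,n+'0'); print(n,c['xyz'],c['attitude'],c['fx'])
print([a for a in dir(env) if a[0]!='_'])
E
```

```text
pics
{'clock': 0.0, 'joints': array([ 1.17987174,  0.47779222,  0.02234777,  1.55644235, -0.01151736,
        1.10932402, -0.08312241]), 'qd': array([-0.0022151 , -0.00070544,  0.00010634,  0.00122784,  0.00015029,
       -0.00076119, -0.00116014]), 'joint_torque': array([-1.29568275e-05, -5.96452260e+01,  1.60773542e+00, -2.81203043e+01,
        1.24886743e-02,  9.21315135e-03, -1.44599341e-05]), 'tool_pos': array([ 0.18820485, -0.64765314,  0.25233498]), 'tcp_rot': array([-8.98833770e-04,  9.90018614e-01,  1.40933668e-01, -1.90984672e-04]), 'wrist_force': array([ 0.24909745, -0.26743657,  0.22371336]), 'wrist_torque': array([ 0.04554425, -0.043074  , -0.00770532]), 'grip_force': 0.0, 'opening': 0.08549512403778048}
top [ 0.29729234 -0.01773522  1.30990995] [ 0.0578     -0.70211352  0.70702879 -0.06169324] 490.2770076108856
side [ 0.09975622 -1.06456452  0.65859621] [-0.51860319  0.83751996 -0.14331585  0.09524502] 555.93126751514
['IKError', 'hand_in', 'read_camera', 'state', 'tip_reach']
```

View pics/top0.png

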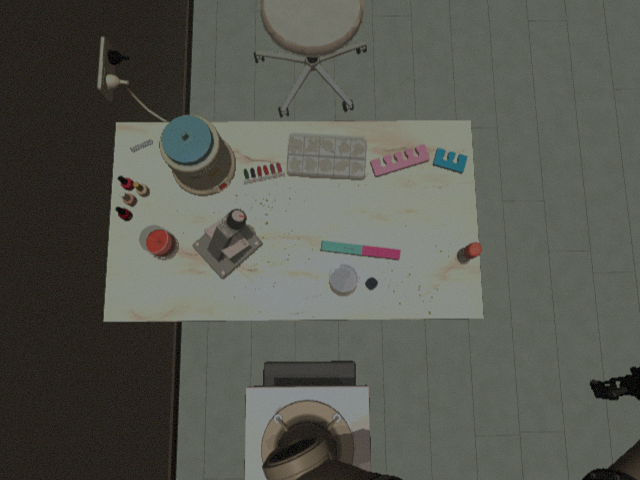

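View pics/side0.png

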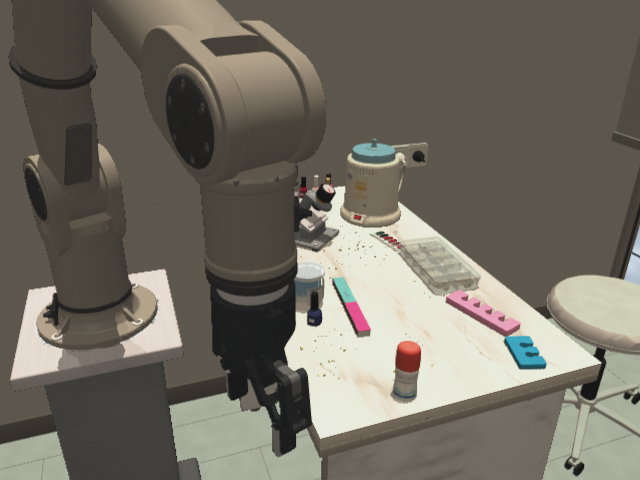

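```bash
python3 - <<'E'
from h import *
c=dict(np.load('/tmp/top0.npz')); P=cloud(c); im=c['image'].astype(int)
print('zs',P[300,200],P[200,280])
# block
u0,u1,v0,v1=312,410,232,266
Q=P[v0:v1,u0:u1]; hsv=cv2.cvtColor(c['image'],cv2.COLOR_RGB2HSV)[v0:v1,u0:u1]
m=(hsv[...,1]>90)&(Q[...,2]>.008)
q=Q[m]; r=cv2.minAreaRect(q[:,:2].astype(np.float32)); print('block',m.sum(),r,cv2.boxPoints(r),np.median(q[:,2]))
hh=hsv[...,0][m]; print('teal',q[(hh<110)].mean(0),'pink',q[hh>140].mean(0))
# press
u0,u1,v0,v1=185,270,200,285
Q=P[v0:v1,u0:u1]
m=(Q[...,2]>.009)&(Q[...,2]<.019)
r=cv2.minAreaRect(Q[m][:,:2].astype(np.float32)); print('plate',m.sum(),r,cv2.boxPoints(r),np.median(Q[m][:,2]))
h=Q[Q[...,2]>.12]; print('knob',len(h),h.mean(0),h.max(0),h.min(0))
# objects
for n,(a,b,cc,d) in dict(candle=(140,182,222,262),bottle=(452,488,238,268),tub=(325,362,260,298),navy=(362,382,272,294)).items():
    Q=P[cc:d,a:b].reshape(-1,3); q=Q[Q[:,2]>.03]; print(n,len(q),q.min(0),q.max(0))
big=np.hstack([cv2.resize(c['image'][195:285,180:275],(760,720),interpolation=cv2.INTER_CUBIC)])
cv2.imwrite('pics/press.png',cv2.resize(big,(630,597))[:,:,::-1])
E
```

```text
zs [0.37441945 0.2806003  0.00608866] [0.64540165 0.07038544 0.00706228]
block 594 ((0.4012492895126343, -0.1341894418001175), (0.20752926170825958, 0.23325136303901672), 83.41505432128906) [[ 0.27349368 -0.22389536]
 [ 0.5052062  -0.25064373]
 [ 0.52900493 -0.04448353]
 [ 0.29729235 -0.01773515]] 0.01845544270199373
teal [ 0.50963979 -0.09197017  0.02923179] pink [ 0.49652973 -0.19848333  0.02549085]
plate 1060 ((0.518549919128418, 0.18604515492916107), (0.190458282828331, 0.18049722909927368), 50.56087875366211) [[0.38835585 0.16983086]
 [0.52775383 0.05516853]
 [0.648744   0.20225945]
 [0.509346   0.31692177]] 0.014859175632140564
knob 616 [0.53573998 0.16781215 0.20983435] [0.58928314 0.22218633 1.30990995] [ 0.29729234 -0.01773522  0.12043849]
candle 884 [ 0.29729234 -0.01773522  0.03090916] [0.56362609 0.42234424 1.30990995]
bottle 289 [ 0.29729234 -0.43904205  0.03056312] [ 0.50954942 -0.01773522  1.30990995]
tub 730 [ 0.29729234 -0.13199641  0.07220604] [ 0.46329166 -0.01773522  1.30990995]
navy 71 [ 0.29729234 -0.18563855  0.03010702] [ 0.4297371  -0.01773522  1.30990995]
```

View pics/press.png

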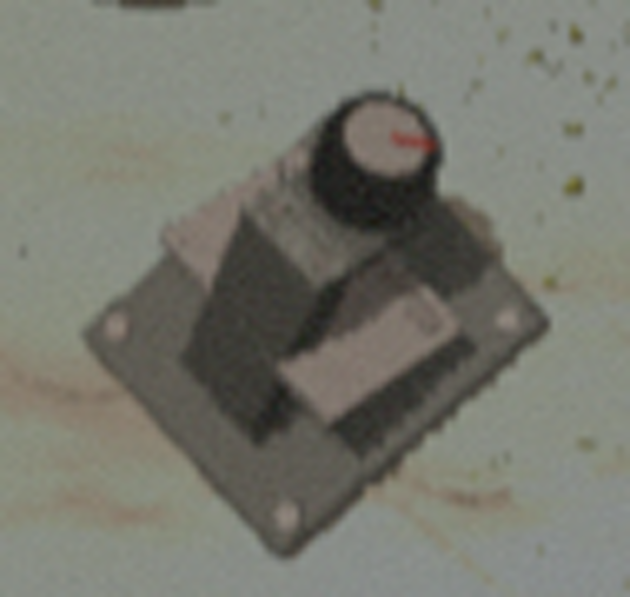

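```bash
python3 - <<'E'
from h import *
c=dict(np.load('/tmp/top0.npz')); P=cloud(c); ok=c['z_map']>0.1
print('desk z',[np.median(P[a:b,d:e][ok[a:b,d:e]][:,2]).round(4) for a,b,d,e in((290,310,120,180),(290,310,420,470),(190,220,290,400),(130,150,380,460))])
np.set_printoptions(linewidth=250)
Z=np.where(ok,P[...,2]*1000,-9).round().astype(int)
print(Z[205:282:2,190:266:2])
for u,v in((88,335),(283,557),(548,320)): 
    a,b=180+u/6.63-.5,195+v/6.63-.5
    d=rot(c['attitude']).apply([(a-c['cx'])/c['fx'],(b-c['cy'])/c['fy'],1]); t=(.014-c['xyz'][2])/d[2]; print(c['xyz']+t*d)
E
```

```text
desk z [np.float64(0.001), np.float64(0.0017), np.float64(0.0015), np.float64(0.0018)]
[[ 3  0  3 ... -2  4  0]
 [ 0  1 -1 ...  3 -3  0]
 [ 6  4 -3 ...  2  0  3]
 ...
 [ 2 -1  0 ...  1  5 -1]
 [ 2  0  4 ...  5 -2  0]
 [ 2  3 -4 ...  2  1 -1]]
[0.52067486 0.3028446  0.014     ]
[0.43018958 0.22193556 0.014     ]
[0.52561411 0.11719752 0.014     ]
```

```bash
python3 - <<'E'
from h import *
c=dict(np.load('/tmp/top0.npz')); P=cloud(c); ok=c['z_map']>0.1
Z=np.where(ok,P[...,2]*1000,-9).round().astype(int)
print('     '+''.join('%4d'%u for u in range(190,266,2)))
for v in range(205,282,2): print(v,' '+''.join('%4d'%z for z in Z[v,190:266:2]))
E
python3 - <<'E'
import cv2
i=cv2.imread('pics/side0.png')[165:265,285:405]; cv2.imwrite('pics/ps.png',cv2.resize(i,None,fx=6,fy=6,interpolation=2))
E
```

```text
190 192 194 196 198 200 202 204 206 208 210 212 214 216 218 220 222 224 226 228 230 232 234 236 238 240 242 244 246 248 250 252 254 256 258 260 262 264
205     3   0   3   3   2   0  -1   4   0   4   2   3   2   1   0   1   0  -1   2  -9   2   2   5   3  -1   0  -2   4   0   3   5  -1   3   2   6  -2   4   0
207     0   1  -1   0   2   3   7   2   4   1   3   4  -1   5   5   2   7   5   0  -6  -3  -2   2  -1   0   2   1   3   7   6   2   1   3   1   3   3  -3   0
209     6   4  -3  -1  -2   0   2   1  -1   1   1   4   0  -1   0   1   4   1   1  -2   5 149 153 150 145 141  -1   2   4   3   4  -2   1   3   4   2   0   3
211     0   1   0  -1   5   3   4  -1   0   3   4  -1   2   2  -4   2  -2  -1   5  -1 153 154 154 147 157 148 146   4   0   0  -1   6   1   0   5   1  -1   5
213     0   1   5   2  -5   4   5   6   0   1   2   1   4   4   0   2   1   1  -4  15 160 156 153 152 151 149 144 147   7  -3   7   1  -1   2   7  -3  -1   3
215    -4   0   5   5   3   3   1   2   4   0   6   4   2  -3  -1   0   1   3  16 148 162 158 160 156 151 152 145 145 142  -4   5   0  -4   2  -2   8   2   7

[... 4513 characters left out ...]
  -1  -1  -1   6  -2   1  -1   1   3   9  -2   0  -1   2   5   3   2
275     0  -2   1   2   2   1  -1   0  -1   5   5   4   4   6   0  18  19  11  11   0   1   4   2   3  -1   2  -1   3   3   4   3  -5  -3   4   0   1   2   6
277     2  -1   0   3  -1   3   7   3   2   5   2   0   2  -2   0   1  17   8   2   1   1   3  -2  -3   3   1   1  -3   2   3  -2  -4   1   2   1   1   5  -1
279     2   0   4   2  -1   8   1   2   1   2   0   3  -1  -1   3   3   1  -3  -4   1  -2   6   0   3  -2   2   3   5  -1   3  -1   0   5   5   0   5  -2   0
281     2   3  -4   0  -2   1   1   5   2   4  -5   1   6   1  -1   0  -1   5   1   3  -1   2  -3   0   1  -1   1   3   2   2   4  -1   1  -1   2   2   1  -1
```

View pics/ps.png

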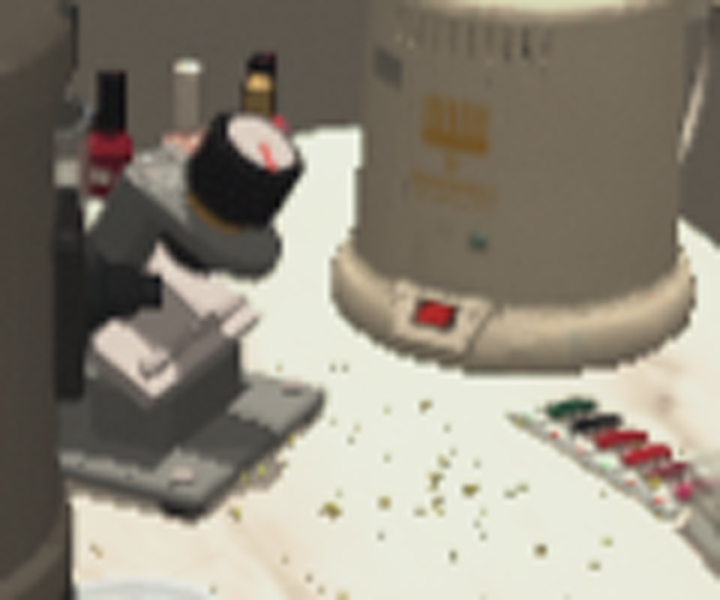

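```bash
cat > fit.py <<'E'
from h import *
from scipy.optimize import minimize
c=dict(np.load('/tmp/top0.npz')); P=cloud(c); ok=c['z_map']>0.1
A=rot(c['attitude']).as_matrix(); K=4
def proj(X):
    q=(X-c['xyz'])@A; return np.stack([q[:,0]/q[:,2]*c['fx']+c['cx'],q[:,1]/q[:,2]*c['fy']+c['cy']],-1)
def box(x0,x1,y0,y1,z0,z1): return np.array([[x,y,z] for x in(x0,x1) for y in(y0,y1) for z in(z0,z1)])/1000
t=np.linspace(0,2*np.pi,40)
def cyl(r,z0,z1): return np.concatenate([np.stack([r*np.cos(t),r*np.sin(t),0*t+z],-1) for z in(z0,z1)])/1000
B=R.from_euler('y',-30,degrees=True).as_matrix()  # bed in press: x up slope
assert B[2,0]>0
def frames(p):
    Rz=R.from_euler('z',p[2]).as_matrix(); o=np.array([p[0],p[1],0]); return o,Rz,o+[0,0,.065],Rz@B
def mask(hulls,roi):
    u0,v0,w,h=roi; m=np.zeros((h*K,w*K),np.uint8)
    for H in hulls:
        q=((proj(H)-[u0,v0]+.5)*K-.5); cv2.fillConvexPoly(m,cv2.convexHull(np.round(q*16).astype(np.int32)),255,cv2.LINE_8,4)
    return cv2.resize(m,(w,h),interpolation=cv2.INTER_AREA)/255.
def press(p):
    o,Rz,ob,Rb=frames(p)
    return [box(-56,90,-63,63,0,14)@Rz.T+o]+[x@Rb.T+ob for x in(box(-32,40,-50,50,-10,0),box(-34,40,-22,22,48,60),box(18,40,-22,22,0,60),cyl(22,68,100),cyl(16,60,68))]
def fit(f,p,roi,zmin,s):
    u,v,w,h=roi; T=((P[v:v+h,u:u+w,2]>zmin)&ok[v:v+h,u:u+w]).astype(float)
    T=cv2.medianBlur((T*255).astype(np.uint8),3)/255.
    g=lambda p:np.abs(mask(f(p),roi)-T).sum()
    best=min((minimize(g,np.array(p)+np.random.default_rng(i).normal(size=3)*s/2*(i>0),method='Nelder-Mead',options=dict(initial_simplex=np.array(p)+np.vstack([np.zeros(3),np.diag(s)]),xatol=1e-5,fatol=.01)) for i in range(4)),key=lambda r:r.fun)
    return best.x,best.fun,T
def block(p):
    Rz=R.from_euler('z',p[2]).as_matrix(); return [box(-13.5,13.5,-106,106,0,18)@Rz.T+[p[0],p[1],0]]
if __name__=='__main__':
    x,e,T=fit(press,[.5345,.201,2.31],(185,200,85,85),.008,np.array([.01,.01,.08])); print('press',x,e,T.sum())
    M=mask(press(x),(185,200,85,85)); cv2.imwrite('pics/fit.png',cv2.resize((np.dstack([T,M,T])*255).astype(np.uint8),None,fx=6,fy=6,interpolation=0))
    o,Rz,ob,Rb=frames(x); print('knob',ob+Rb@[0,0,.085],'cap px',proj((ob+Rb@[0,0,.1])[None]))
    x,e,T=fit(block,[.503,-.145,-.12],(312,225,100,45),.009,np.array([.01,.01,.08])); print('block',x,e,T.sum())
    for n,(a,b,cc,d) in dict(candle=(140,182,222,262),bottle=(452,488,238,268),tub=(325,362,260,298),navy=(362,382,272,294)).items():
        Q=P[cc:d,a:b][ok[cc:d,a:b]]; q=Q[Q[:,2]>.03]; print(n,len(q),q.min(0),q.max(0))
E
python3 fit.py
```

```text
press [0.53698094 0.19984736 2.3104622 ] 125.91372549019607 2629.0
knob [0.56562769 0.16845287 0.13861216] cap px [[237.64513999 214.72001119]]
block [ 0.50727189 -0.14484047 -0.12326304] 240.25098039215686 966.0
candle 882 [0.48934444 0.34683512 0.03090916] [0.56362609 0.42234424 0.0979203 ]
bottle 283 [ 0.47228813 -0.43904205  0.03056312] [ 0.50954942 -0.40414495  0.11100282]
tub 721 [ 0.38968507 -0.13199641  0.07220604] [ 0.46329166 -0.05861712  0.0910969 ]
navy 69 [ 0.40096591 -0.18563855  0.03010702] [ 0.4297371  -0.15939161  0.0781839 ]
```

View pics/fit.png

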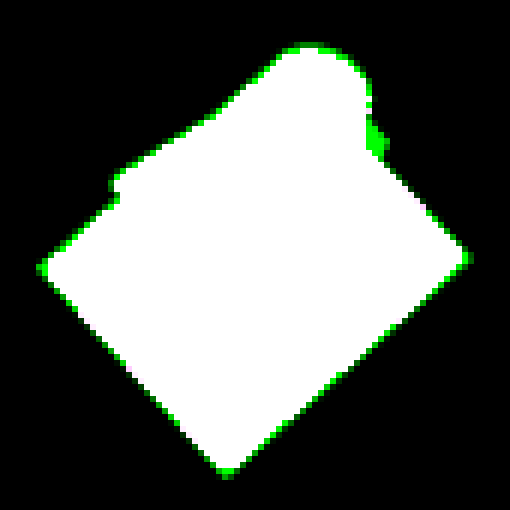

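```bash
cat > plan.py <<'E'
from h import *
from fit import frames
# waypoints: (pos, 3x3) ; prints calls
def plan(W,s=None,pq=None):
    s=s or env.state(); p,Rr=(np.array(s['tool_pos']),rot(s['tcp_rot'])) if pq is None else pq
    for pt,Rt in W:
        pt=np.array(pt); Rt=R.from_matrix(Rt)
        d=Rr.inv().apply(pt-p); w=(Rr.inv()*Rt).as_rotvec(degrees=True)
        n=max(1,int(np.ceil(max(np.linalg.norm(d)/.2,np.linalg.norm(w)/35))))
        for i in range(n):
            dd=Rr.inv().apply((pt-p)/(n-i)); ww=(Rr.inv()*Rt).as_rotvec(degrees=True)/(n-i)
            x=np.round(dd/.04,2); a=np.round(ww,1)
            rows=max(np.linalg.norm(dd)/.0417,np.linalg.norm(ww)/7.16)
            print(dict(zip(('x','y','z','ax','ay','az'),[*map(float,x),*map(float,a)])),'rows %.1f'%rows)
            p=p+Rr.apply(x*.04); Rr=Rr*R.from_rotvec(a,degrees=True)
    print('end',p.round(4)); return p,Rr
def col(x,y,z): return np.array([x,y,z]).T
BY=-.123
E
sed -i 's/(312,225,100,45),.009/(312,225,100,37),.009/' fit.py; python3 fit.py | grep block
python3 - <<'E'
from plan import *
s=env.state(); print(s['clock'],s['joints'].round(3))
E
```

```text
block [ 0.50727189 -0.14484047 -0.12326304] 86.25098039215686 812.0
0.1 [ 1.18   0.478  0.022  1.556 -0.011  1.109 -0.083]
```

```bash
python3 - <<'E'
from plan import *
b=np.array([.5073,-.1448]); th=-.1233
bx=np.array([np.cos(th),np.sin(th),0]); by=np.array([-np.sin(th),np.cos(th),0]); z=np.array([0,0,-1.])
y=bx; x=np.cross(y,z); print('toolx.blocky',x@by)
e=b-.09*by[:2]; print(e)
Rt=col(x,y,z)
plan([([*e,.15],Rt),([*e,.025],Rt)])
E
```

```text
toolx.blocky 1.0
[ 0.4962311  -0.23411674]
{'x': 3.43, 'y': -2.59, 'z': 0.86, 'ax': -0.0, 'ay': -0.0, 'az': -22.2} rows 4.2
{'x': 4.15, 'y': -1.11, 'z': 0.86, 'ax': -0.0, 'ay': -0.0, 'az': -22.3} rows 4.2
{'x': 4.26, 'y': 0.55, 'z': 0.85, 'ax': -0.1, 'ay': -0.1, 'az': -22.2} rows 4.2
{'x': 0.0, 'y': 0.0, 'z': 3.13, 'ax': 0.0, 'ay': 0.0, 'az': -0.0} rows 3.0
end [ 0.4961 -0.2341  0.0249]
```

Call:
drive_tool(steps=[{"x":3.43,"y":-2.59,"z":0.86,"az":-22.2,"jaw":0.5},{"x":3.43,"y":-2.59,"z":0.86,"az":-22.2,"jaw":0.5},{"x":3.43,"y":-2.59,"z":0.86,"az":-22.2,"jaw":0.5},{"x":3.43,"y":-2.59,"z":0.86,"az":-22.2,"jaw":0.5},{"x":3.43,"y":-2.59,"z":0.86,"az":-22.2,"jaw":0.5}])

```text
validation failed for argument at $.st...
```

Call:
drive_tool(steps=[{"x":4.15,"y":-1.11,"z":0.86,"az":-22.3,"jaw":0.5},{"x":4.15,"y":-1.11,"z":0.86,"az":-22.3,"jaw":0.5},{"x":4.15,"y":-1.11,"z":0.86,"az":-22.3,"jaw":0.5},{"x":4.15,"y":-1.11,"z":0.86,"az":-22.3,"jaw":0.5},{"x":4.15,"y":-1.11,"z":0.86,"az":-22.3,"jaw":0.5}])

```text
validation failed for argument at $.st...
```

Call:
drive_tool(steps=[{"x":4.26,"y":0.55,"z":0.85,"az":-22.2,"jaw":0.5},{"x":4.26,"y":0.55,"z":0.85,"az":-22.2,"jaw":0.5},{"x":4.26,"y":0.55,"z":0.85,"az":-22.2,"jaw":0.5},{"x":4.26,"y":0.55,"z":0.85,"az":-22.2,"jaw":0.5},{"x":4.26,"y":0.55,"z":0.85,"az":-22.2,"jaw":0.5}])

```text
validation failed for argument at $.st...
```

Call:
drive_tool(steps=[{"x":0.7,"y":-0.5,"z":0.2,"ax":0,"ay":0,"az":-5,"jaw":0.5}])

```text
clock: 0.18
tool_pos: [0.2037, -0.6259, 0.246]
tcp_rot: [0.002, 0.984, 0.179, -0.002]
wrist_force: [-0.6, -0.7, 1.1]
opening: 0.0753
grip_force: 0.0
```

Call:
drive_tool(steps=[{"x":1,"y":-0.7,"z":0.2,"ax":0,"ay":0,"az":-6,"jaw":0.5},{"x":2,"y":-1.4,"z":0.4,"ax":0,"ay":0,"az":-12,"jaw":0.5}])

```text
clock: 0.35
tool_pos: [0.2553, -0.5518, 0.2309]
tcp_rot: [-0.0, 0.958, 0.287, -0.0]
wrist_force: [0.9, 0.1, 0.2]
opening: 0.0639
grip_force: 0.0
```

Call:
drive_tool(steps=[{"x":0.9,"y":-0.4,"z":0.2,"az":-6,"jaw":0.5}])

```text
validation failed for argument at $.st...
```

```bash
python3 - <<'E'
from plan import *
b=np.array([.5073,-.1448]); th=-.1233
bx=np.array([np.cos(th),np.sin(th),0]); by=np.array([-np.sin(th),np.cos(th),0]); z=np.array([0,0,-1.])
e=b-.09*by[:2]; Rt=col(np.cross(bx,z),bx,z)
plan([([*e,.15],Rt),([*e,.025],Rt)])
E
```

```text
{'x': 3.13, 'y': -1.11, 'z': 0.67, 'ax': -0.0, 'ay': -0.0, 'az': -16.5} rows 3.3
{'x': 3.32, 'y': -0.17, 'z': 0.68, 'ax': -0.0, 'ay': -0.0, 'az': -16.5} rows 3.3
{'x': 3.23, 'y': 0.78, 'z': 0.67, 'ax': -0.0, 'ay': -0.0, 'az': -16.6} rows 3.3
{'x': -0.0, 'y': 0.0, 'z': 3.13, 'ax': -0.0, 'ay': -0.0, 'az': 0.0} rows 3.0
end [ 0.4961 -0.234   0.0249]
```

Call:
drive_tool(steps=[{"x":3.13,"y":-1.11,"z":0.67,"ax":0,"ay":0,"az":-16.5,"jaw":0.3},{"x":3.13,"y":-1.11,"z":0.67,"ax":0,"ay":0,"az":-16.5,"jaw":0.3},{"x":3.13,"y":-1.11,"z":0.67,"ax":0,"ay":0,"az":-16.5,"jaw":0.3},{"x":3.13,"y":-1.11,"z":0.67,"ax":0,"ay":0,"az":-16.5,"jaw":0.3}])

```text
clock: 0.68
tool_pos: [0.3402, -0.4402, 0.2036]
tcp_rot: [-0.002, 0.905, 0.425, 0.001]
wrist_force: [-0.0, 1.0, 0.1]
opening: 0.0556
grip_force: 0.0
```

Call:
drive_tool(steps=[{"x":3.32,"y":-0.17,"z":0.68,"ax":0,"ay":0,"az":-16.5,"jaw":0.3},{"x":3.32,"y":-0.17,"z":0.68,"ax":0,"ay":0,"az":-16.5,"jaw":0.3},{"x":3.32,"y":-0.17,"z":0.68,"ax":0,"ay":0,"az":-16.5,"jaw":0.3},{"x":3.32,"y":-0.17,"z":0.68,"ax":0,"ay":0,"az":-16.5,"jaw":0.3}])

```text
clock: 1.02
tool_pos: [0.4203, -0.3348, 0.1767]
tcp_rot: [-0.001, 0.835, 0.55, 0.001]
wrist_force: [0.4, 1.9, -0.1]
opening: 0.0555
grip_force: 0.0
```

Call:
drive_tool(steps=[{"x":3.23,"y":0.78,"z":0.67,"ax":0,"ay":0,"az":-16.6,"jaw":0.3},{"x":3.23,"y":0.78,"z":0.67,"ax":0,"ay":0,"az":-16.6,"jaw":0.3},{"x":3.23,"y":0.78,"z":0.67,"ax":0,"ay":0,"az":-16.6,"jaw":0.3},{"x":3.23,"y":0.78,"z":0.67,"ax":0,"ay":0,"az":-16.6,"jaw":0.3},{"x":3.23,"y":0.78,"z":0.67,"ax":0,"ay":0,"az":-16.6,"jaw":0.3}])

```text
clock: 1.43
tool_pos: [0.4993, -0.2315, 0.1503]
tcp_rot: [-0.001, 0.748, 0.664, 0.001]
wrist_force: [-0.9, -0.7, -0.1]
opening: 0.0553
grip_force: 0.0
```

```bash
python3 - <<'E'
from plan import *
b=np.array([.5073,-.1448]); th=-.1233
bx=np.array([np.cos(th),np.sin(th),0]); by=np.array([-np.sin(th),np.cos(th),0]); z=np.array([0,0,-1.])
e=b-.09*by[:2]; Rt=col(np.cross(bx,z),bx,z)
s=env.state(); print(s['joints'].round(3),s['tool_pos'],s['opening'])
plan([([*e,.025],Rt)])
E
```

```text
[ 0.626  0.426 -0.38   1.928  0.207  0.826  0.016] [ 0.49927881 -0.23146255  0.15028652] 0.05533323982112918
{'x': -0.08, 'y': -0.07, 'z': 3.13, 'ax': -0.0, 'ay': -0.2, 'az': 0.2} rows 3.0
end [ 0.4961 -0.234   0.0251]
```

Call:
drive_tool(steps=[{"x":-0.08,"y":-0.07,"z":2,"ax":0,"ay":-0.2,"az":0.2,"jaw":0.3},{"x":-0.08,"y":-0.07,"z":3.13,"ax":0,"ay":-0.2,"az":0.2,"jaw":0.3},{"x":-0.08,"y":-0.07,"z":3.13,"ax":0,"ay":-0.2,"az":0.2,"jaw":0.3},{"x":-0.08,"y":-0.07,"z":3.13,"ax":0,"ay":-0.2,"az":0.2,"jaw":0.3},{"x":-0.08,"y":-0.07,"z":3.13,"ax":0,"ay":-0.2,"az":0.2,"jaw":0.3}])

```text
clock: 1.85
tool_pos: [0.4922, -0.2396, 0.0239]
tcp_rot: [-0.001, 0.752, 0.659, -0.003]
wrist_force: [0.1, 0.6, 0.5]
opening: 0.0552
grip_force: 0.0
```

Call:
drive_tool(force=50, steps=[{"x":0,"y":0,"z":0,"ax":0,"ay":0,"az":0,"jaw":-0.6},{"x":0,"y":0,"z":0,"ax":0,"ay":0,"az":0,"jaw":-0.6},{"x":0,"y":0,"z":0,"ax":0,"ay":0,"az":0,"jaw":-0.6},{"x":0,"y":0,"z":0,"ax":0,"ay":0,"az":0,"jaw":-0.6},{"x":0,"y":0,"z":0,"ax":0,"ay":0,"az":0,"jaw":-0.6}])

```text
clock: 2.27
tool_pos: [0.4947, -0.2394, 0.0274]
tcp_rot: [0.002, 0.751, 0.66, -0.001]
wrist_force: [-0.8, 0.5, 7.7]
opening: 0.024
grip_force: 50.1
```

```bash
python3 - <<'E'
from plan import *
s=env.state(); print(s)
shot('side','grasp')
i=cv2.imread('pics/grasp.png')[220:420,240:440]; cv2.imwrite('pics/grasp.png',cv2.resize(i,None,fx=3,fy=3,interpolation=2))
E
```

```text
{'clock': 2.2667, 'joints': array([ 0.57148383,  0.6078395 , -0.30161424,  1.99326785,  0.32135133,
        0.58274318, -0.07875918]), 'qd': array([-2.57735366e-03,  1.26222306e-03, -8.85698432e-05, -2.44253839e-03,
       -1.21125303e-03,  2.53252342e-03, -1.92392715e-03]), 'joint_torque': array([-4.48093778e-01, -5.12039530e+01, -3.46088693e+00, -1.54252750e+01,
       -5.18292817e-02, -4.65863133e-01,  1.21726084e-02]), 'tool_pos': array([ 0.49474164, -0.23941375,  0.02743578]), 'tcp_rot': array([ 0.00238701,  0.75141971,  0.65981937, -0.00105481]), 'wrist_force': array([-0.81934943,  0.52894136,  7.70548814]), 'wrist_torque': array([-0.02099052,  0.35385118, -0.00838818]), 'grip_force': 50.09758651256561, 'opening': 0.02399315555250497}
```

View pics/grasp.png

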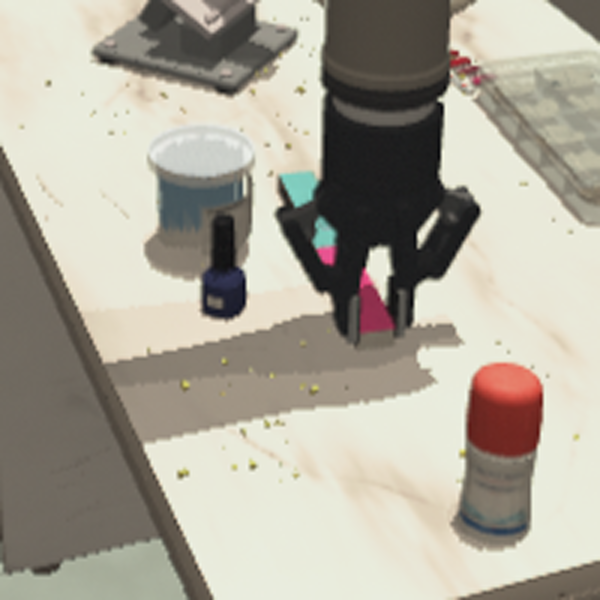

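```bash
cat >> plan.py <<'E'
PR=[.5370,.1998,2.3105]
O,RZ,OB,RB=frames(PR)
RT=col(-RB[:,1],-RB[:,0],-RB[:,2])
def bed(x,y,z): return OB+RB@(np.array([x,y,z])/1000)
E
python3 - <<'E'
from plan import *
c=dict(np.load('/tmp/top0.npz')); P=cloud(c); ok=c['z_map']>.1
Q=P[ok&(P[...,2]>.02)&(P[...,2]<.6)]; 
B=(Q-OB)@RB*1000
D=np.stack([(Q-O)@RZ[:,0],(Q-O)@RZ[:,1],Q[:,2]],-1)*1000
# warmer points: world
w=Q[(Q[:,0]>.6)&(Q[:,1]>.1)&(Q[:,1]<.45)]
for a,b in((.02,.05),(.05,.1),(.1,.4)):
    q=w[(w[:,2]>a)&(w[:,2]<b)]; print(a,b,len(q),q.min(0) if len(q) else '',q.max(0) if len(q) else '')
for xb in(-75,-60,-45,-30,-3):
  for zb in (7,40):
    e=np.array([bed(x,-106,z) for x in(xb-13.5,xb+13.5) for z in(zb,zb+18)])
    d=min(np.linalg.norm(w[:,:2]-p[:2],axis=1).min() for p in e)
    print(xb,zb,bed(xb,-106,zb).round(3),'clear mm',(d*1000).round(0),'tcp',bed(xb,95,zb+27).round(3))
E
```

```text
0.02 0.05 688 [0.65825411 0.19283823 0.02006619] [0.81598766 0.449794   0.04990156]
0.05 0.1 461 [0.66627621 0.20292696 0.05012283] [0.78134896 0.44956608 0.09997333]
0.1 0.4 3431 [0.67020144 0.20510497 0.10015222] [0.81938272 0.35427185 0.23578538]
-75 7 [0.661 0.221 0.034] clear mm 10.0 tcp [0.522 0.075 0.057]
-75 40 [0.673 0.209 0.062] clear mm 10.0 tcp [0.533 0.063 0.086]
-60 7 [0.653 0.23  0.041] clear mm 11.0 tcp [0.513 0.085 0.064]
-60 40 [0.664 0.218 0.07 ] clear mm 10.0 tcp [0.524 0.073 0.093]
-45 7 [0.644 0.24  0.049] clear mm 12.0 tcp [0.505 0.094 0.072]
-45 40 [0.655 0.228 0.077] clear mm 11.0 tcp [0.516 0.082 0.101]
-30 7 [0.635 0.249 0.056] clear mm 16.0 tcp [0.496 0.104 0.079]
-30 40 [0.646 0.237 0.085] clear mm 11.0 tcp [0.507 0.092 0.108]
-3 7 [0.619 0.267 0.07 ] clear mm 29.0 tcp [0.48  0.121 0.093]
-3 40 [0.631 0.255 0.098] clear mm 21.0 tcp [0.491 0.109 0.122]
```

```bash
python3 - <<'E'
from plan import *
s=env.state(); p=s['tool_pos']; R0=rot(s['tcp_rot'])
A=(p+[0,0,.17],R0.as_matrix())
b1=bed(-70,140,97)+[0,0,.06]
q=plan([A,(b1,RT),(bed(-70,140,97),RT)]); print(b1, bed(-65,140,35))
E
```

```text
{'x': -0.02, 'y': 0.01, 'z': -4.25, 'ax': 0.0, 'ay': -0.0, 'az': -0.0} rows 4.1
{'x': 3.3, 'y': -0.27, 'z': 0.28, 'ax': 14.5, 'ay': 5.4, 'az': 19.6} rows 3.5
{'x': 2.98, 'y': -1.23, 'z': 0.77, 'ax': 14.4, 'ay': 5.3, 'az': 19.6} rows 3.5
{'x': -0.0, 'y': 0.74, 'z': 1.3, 'ax': 0.1, 'ay': 0.0, 'az': 0.0} rows 1.4
end [0.5071 0.025  0.1141]
[0.50714205 0.02482553 0.17400446] [0.4833271  0.05092278 0.06281089]
```

Call:
drive_tool(steps=[{"x":0,"y":0,"z":-1.0,"ax":0,"ay":0,"az":0,"jaw":-0.6},{"x":0,"y":0,"z":-2.0,"ax":0,"ay":0,"az":0,"jaw":-0.6},{"x":0,"y":0,"z":-3.0,"ax":0,"ay":0,"az":0,"jaw":-0.6},{"x":0,"y":0,"z":-4.0,"ax":0,"ay":0,"az":0,"jaw":-0.6},{"x":0,"y":0,"z":-4.25,"ax":0,"ay":0,"az":0,"jaw":-0.6}])

```text
clock: 2.73
tool_pos: [0.4971, -0.2389, 0.2029]
tcp_rot: [0.006, 0.751, 0.66, 0.001]
wrist_force: [0.7, -0.1, -0.7]
opening: 0.0237
grip_force: 49.3
```

Call:
drive_tool(steps=[{"x":0.8,"y":-0.07,"z":0.07,"ax":3.6,"ay":1.4,"az":4.9,"jaw":-0.6},{"x":1.6,"y":-0.13,"z":0.14,"ax":7.2,"ay":2.7,"az":9.8,"jaw":-0.6},{"x":2.5,"y":-0.2,"z":0.21,"ax":10.8,"ay":4,"az":14.7,"jaw":-0.6},{"x":3.3,"y":-0.27,"z":0.28,"ax":14.5,"ay":5.4,"az":19.6,"jaw":-0.6},{"x":3.3,"y":-0.27,"z":0.28,"ax":14.5,"ay":5.4,"az":19.6,"jaw":-0.6}])

```text
clock: 3.15
tool_pos: [0.5012, -0.0993, 0.1839]
tcp_rot: [-0.127, 0.845, 0.518, -0.049]
wrist_force: [-0.4, 0.4, 0.1]
opening: 0.0239
grip_force: 49.3
```

Call:
drive_tool(steps=[{"x":0.75,"y":-0.3,"z":0.2,"ax":3.6,"ay":1.3,"az":4.9,"jaw":-0.6},{"x":1.5,"y":-0.6,"z":0.4,"ax":7.2,"ay":2.6,"az":9.8,"jaw":-0.6},{"x":2.2,"y":-0.9,"z":0.6,"ax":10.8,"ay":4,"az":14.7,"jaw":-0.6},{"x":2.98,"y":-1.23,"z":0.77,"ax":14.4,"ay":5.3,"az":19.6,"jaw":-0.6},{"x":2.98,"y":-1.23,"z":0.77,"ax":14.4,"ay":5.3,"az":19.6,"jaw":-0.6}])

```text
clock: 3.57
tool_pos: [0.5058, 0.0314, 0.1721]
tcp_rot: [-0.245, 0.899, 0.35, -0.095]
wrist_force: [0.1, 0.4, -0.1]
opening: 0.0243
grip_force: 49.3
```

Call:
drive_tool(steps=[{"x":0,"y":0,"z":0,"ax":0,"ay":0,"az":0,"jaw":-0.6},{"x":0,"y":0,"z":0,"ax":0,"ay":0,"az":0,"jaw":-0.6},{"x":0,"y":0,"z":0,"ax":0,"ay":0,"az":0,"jaw":-0.6}])

```text
clock: 3.82
tool_pos: [0.5066, 0.0246, 0.1728]
tcp_rot: [-0.241, 0.901, 0.349, -0.094]
wrist_force: [0.7, 0.6, 1.0]
opening: 0.0238
grip_force: 49.3
```

```bash
cat > chk.py <<'E'
from plan import *
s=env.state(); p=s['tool_pos']; print(s['clock'],s['joints'].round(3),'F',s['wrist_force'].round(1),'open',round(s['opening'],4))
print('bed mm',((p-OB)@RB*1000).round(1),'rot err deg',(rot(s['tcp_rot']).inv()*R.from_matrix(RT)).as_rotvec(degrees=True).round(2))
E
python3 chk.py; python3 - <<'E'
from plan import *
c=shot('top','held'); P=cloud(c); ok=c['z_map']>.1
s=env.state(); q=(P-s['tool_pos'])@rot(s['tcp_rot']).as_matrix()*1000
hsv=cv2.cvtColor(c['image'],cv2.COLOR_RGB2HSV)
m=ok&(hsv[...,1]>70)&(q[...,0]>15)&(q[...,0]<230)&(abs(q[...,1])<40)&(abs(q[...,2])<40)
a=q[m]; print(len(a),a.min(0),a.max(0),np.median(a,0)); 
k=np.polyfit(a[:,0],a[:,2],1); print('z vs x',k); print('y vs x',np.polyfit(a[:,0],a[:,1],1))
print(np.percentile(a[:,0],[95,98,99.5]))
i=cv2.imread('pics/held.png')[170:320,180:380]; cv2.imwrite('pics/held.png',cv2.resize(i,None,fx=4,fy=4,interpolation=2))
E
```

```text
3.8167 [ 0.343  0.548 -0.405  1.783 -0.2    1.202 -0.77 ] F [0.7 0.6 1. ] open 0.0238
bed mm [-40.4 140.6 147.8] rot err deg [ 0.03  0.05 -0.02]
579 [ 26.14833632 -16.22023638   1.44238657] [197.81021317  13.47930909  24.10451253] [108.19550155  -2.86688319   8.10913759]
z vs x [-5.15904264e-03  8.82863152e+00]
y vs x [-0.00665756 -1.86319526]
[188.70375361 193.64458662 196.49375984]
```

View pics/held.png

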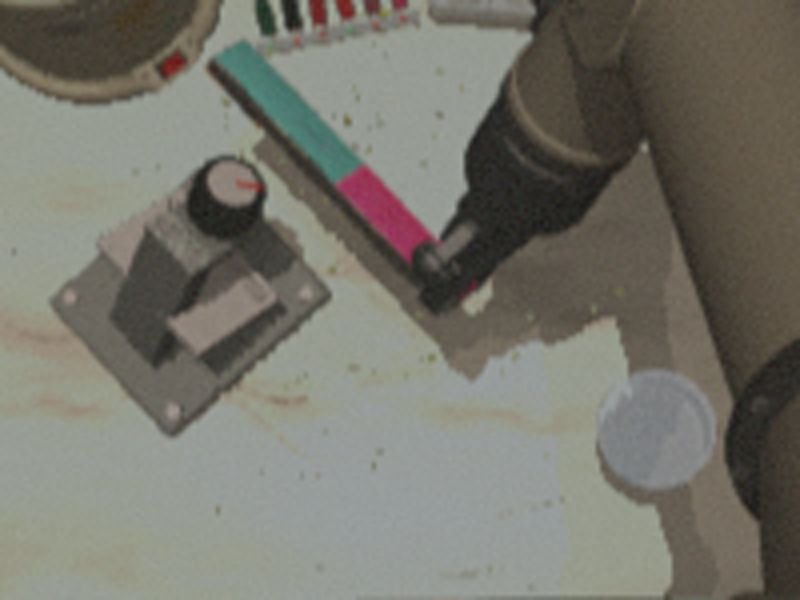

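```bash
python3 - <<'E'
from plan import *
c0=dict(np.load('/tmp/top0.npz')); c1=dict(np.load('/tmp/held.npz')); s=env.state()
def split(c,f,w):
    P=cloud(c); ok=c['z_map']>.1; q=f(P); hsv=cv2.cvtColor(c['image'],cv2.COLOR_RGB2HSV)
    m=ok&(hsv[...,1]>70)&w(q); h=hsv[...,0]
    t=q[m&(h>75)&(h<105)][:,0]; p=q[m&(h>150)&(h<179)][:,0]; return len(t),len(p),np.percentile(t,[1,99]),np.percentile(p,[1,99])
by=np.array([.1233,.9924,0]);bx=np.array([.9924,-.1233,0]); b=np.array([.5073,-.1448,.018])
print(split(c0,lambda P:np.stack([(P-b)@by,(P-b)@bx,P[...,2]],-1)*1000,lambda q:(abs(q[...,0])<120)&(abs(q[...,1])<20)&(q[...,2]>8)))
M=rot(s['tcp_rot']).as_matrix()
print(split(c1,lambda P:(P-s['tool_pos'])@M*1000,lambda q:(q[...,0]>15)&(q[...,0]<230)&(abs(q[...,1])<30)&(abs(q[...,2])<30)))
plan([(bed(-68,138,65),RT),(bed(-66,138,35),RT),(bed(-1,94,35),RT)])
E
```

```text
(358, 360, array([ -2.17285781, 102.2630891 ]), array([-104.79306231,   -6.29004577]))
(334, 233, array([ 95.48821802, 196.26540676]), array([28.52870688, 91.12586972]))
{'x': 0.06, 'y': 0.69, 'z': 2.07, 'ax': 0.0, 'ay': 0.0, 'az': -0.0} rows 2.1
{'x': 0.0, 'y': -0.05, 'z': 0.75, 'ax': 0.0, 'ay': 0.0, 'az': -0.0} rows 0.7
{'x': 1.1, 'y': -1.62, 'z': 0.0, 'ax': 0.0, 'ay': 0.0, 'az': -0.0} rows 1.9
end [0.48   0.1227 0.0948]
```

Call:
drive_tool(steps=[{"x":0.06,"y":0.69,"z":0.7,"ax":0,"ay":0,"az":0,"jaw":-0.6},{"x":0.06,"y":0.69,"z":1.4,"ax":0,"ay":0,"az":0,"jaw":-0.6},{"x":0.06,"y":0.69,"z":2.07,"ax":0,"ay":0,"az":0,"jaw":-0.6},{"x":0.06,"y":0.66,"z":2.5,"ax":0,"ay":0,"az":0,"jaw":-0.6},{"x":0.06,"y":0.64,"z":2.82,"ax":0,"ay":0,"az":0,"jaw":-0.6}])

```text
clock: 4.28
tool_pos: [0.4837, 0.0527, 0.061]
tcp_rot: [-0.242, 0.9, 0.349, -0.095]
wrist_force: [0.3, 0.8, -0.2]
opening: 0.0243
grip_force: 49.3
```

Call:
drive_tool(steps=[{"x":0,"y":0,"z":0,"ax":0,"ay":0,"az":0,"jaw":-0.6},{"x":0,"y":0,"z":0,"ax":0,"ay":0,"az":0,"jaw":-0.6},{"x":0,"y":0,"z":0,"ax":0,"ay":0,"az":0,"jaw":-0.6},{"x":0,"y":0,"z":0,"ax":0,"ay":0,"az":0,"jaw":-0.6}])

```text
clock: 4.62
tool_pos: [0.4863, 0.0522, 0.0631]
tcp_rot: [-0.241, 0.901, 0.349, -0.093]
wrist_force: [0.0, 0.1, 0.5]
opening: 0.0245
grip_force: 49.3
```

```bash
python3 chk.py; python3 - <<'E'
from plan import *
c=shot('side','sC'); P=cloud(c); ok=c['z_map']>.1
s=env.state()
hsv=cv2.cvtColor(c['image'],cv2.COLOR_RGB2HSV); q=(P-s['tool_pos'])@rot(s['tcp_rot']).as_matrix()*1000; h=hsv[...,0]
m=ok&(hsv[...,1]>70)&(abs(q[...,1])<25)&(abs(q[...,2])<35)&(q[...,0]>15)&(q[...,0]<230)&(h>75)
a=q[m]; print(len(a)); 
if len(a): print(a.min(0),np.median(a,0),a.max(0),np.percentile(a[:,0],[95,99]),np.polyfit(a[:,0],a[:,2],1))
plan([(bed(-1,94.5,35),RT)])
E
```

```text
4.6167 [ 0.302  0.68  -0.404  1.884 -0.183  0.965 -0.763] F [0.  0.1 0.5] open 0.0245
bed mm [-65.8 136.9  35.8] rot err deg [ 0.04 -0.04 -0.  ]
91
[ 15.18429236 -13.33198873   5.63544758] [37.21277959 -4.71384961 10.40180905] [72.12568769  7.36889452 14.72417779] [69.94157941 72.05302275] [ 0.01118017 10.09939722]
{'x': 1.06, 'y': -1.62, 'z': 0.02, 'ax': 0.0, 'ay': -0.0, 'az': 0.0} rows 1.9
end [0.4794 0.1227 0.0948]
```

Call:
drive_tool(steps=[{"x":0.26,"y":-0.4,"z":0.02,"ax":0,"ay":0,"az":0,"jaw":-0.6},{"x":0.53,"y":-0.81,"z":0.02,"ax":0,"ay":0,"az":0,"jaw":-0.6},{"x":0.8,"y":-1.2,"z":0.02,"ax":0,"ay":0,"az":0,"jaw":-0.6},{"x":1.06,"y":-1.62,"z":0.02,"ax":0,"ay":0,"az":0,"jaw":-0.6},{"x":1.06,"y":-1.62,"z":0.02,"ax":0,"ay":0,"az":0,"jaw":-0.6}])

```text
clock: 5.08
tool_pos: [0.4783, 0.1283, 0.0966]
tcp_rot: [-0.242, 0.899, 0.352, -0.093]
wrist_force: [0.0, 1.2, 0.1]
opening: 0.0242
grip_force: 49.3
```

Call:
drive_tool(steps=[{"x":0,"y":0,"z":0,"ax":0,"ay":0,"az":0,"jaw":-0.6},{"x":0,"y":0,"z":0,"ax":0,"ay":0,"az":0,"jaw":-0.6},{"x":0,"y":0,"z":0,"ax":0,"ay":0,"az":0,"jaw":-0.6}])

```text
clock: 5.33
tool_pos: [0.4783, 0.1222, 0.0936]
tcp_rot: [-0.241, 0.901, 0.349, -0.094]
wrist_force: [0.2, -0.0, -0.7]
opening: 0.0237
grip_force: 49.3
```

```bash
python3 chk.py
```

```text
5.3333 [ 0.214  0.626 -0.444  1.9   -0.228  0.962 -0.864] F [ 0.2 -0.  -0.7] open 0.0237
bed mm [-1.1 95.7 33.7] rot err deg [-0.06  0.07 -0.08]
```

Call:
drive_tool(steps=[{"x":0.03,"y":-0.03,"z":0.05,"ax":0,"ay":0,"az":0,"jaw":-0.6},{"x":0.03,"y":-0.03,"z":0.1,"ax":0,"ay":0,"az":0,"jaw":-0.6},{"x":0.03,"y":-0.03,"z":0.12,"ax":0,"ay":0,"az":0,"jaw":-0.6},{"x":0.03,"y":-0.03,"z":0.12,"ax":0,"ay":0,"az":0,"jaw":-0.6}])

```text
clock: 5.67
tool_pos: [0.4764, 0.1266, 0.09]
tcp_rot: [-0.242, 0.9, 0.349, -0.095]
wrist_force: [0.6, -0.0, -0.4]
opening: 0.0242
grip_force: 49.3
```

Call:
drive_tool(steps=[{"x":0,"y":0,"z":0.03,"ax":0,"ay":0,"az":0,"jaw":-0.6},{"x":0,"y":0,"z":0.05,"ax":0,"ay":0,"az":0,"jaw":-0.6},{"x":0,"y":0,"z":0.05,"ax":0,"ay":0,"az":0,"jaw":-0.6}])

```text
clock: 5.92
tool_pos: [0.4759, 0.1275, 0.0885]
tcp_rot: [-0.242, 0.9, 0.349, -0.094]
wrist_force: [-0.2, 0.8, -0.3]
opening: 0.024
grip_force: 49.3
```

```bash
python3 chk.py
```

```text
5.9167 [ 0.207  0.633 -0.447  1.906 -0.229  0.947 -0.867] F [-0.2  0.8 -0.3] open 0.024
bed mm [ 1.2 93.8 26.5] rot err deg [-0.09  0.08  0.02]
```

Call:
drive_tool(steps=[{"x":0,"y":0,"z":0.04,"ax":0,"ay":0,"az":0,"jaw":-0.6},{"x":0,"y":0,"z":0.04,"ax":0,"ay":0,"az":0,"jaw":-0.6},{"x":0,"y":0,"z":0.04,"ax":0,"ay":0,"az":0,"jaw":-0.6}])

```text
clock: 6.17
tool_pos: [0.4758, 0.1278, 0.0876]
tcp_rot: [-0.242, 0.9, 0.349, -0.094]
wrist_force: [0.2, -1.8, 5.2]
opening: 0.024
grip_force: 49.8
```

```bash
python3 chk.py
```

```text
6.1667 [ 0.206  0.634 -0.446  1.907 -0.229  0.945 -0.868] F [ 0.2 -1.8  5.2] open 0.024
bed mm [ 1.  93.7 25.6] rot err deg [-0.06  0.05  0.01]
```

Call:
drive_tool(steps=[{"x":0,"y":0.02,"z":-0.02,"ax":0,"ay":0,"az":0,"jaw":-0.6},{"x":0,"y":0.05,"z":-0.02,"ax":0,"ay":0,"az":0,"jaw":-0.6},{"x":0,"y":0.08,"z":-0.02,"ax":0,"ay":0,"az":0,"jaw":-0.6},{"x":0,"y":0.08,"z":-0.02,"ax":0,"ay":0,"az":0,"jaw":-0.6}])

```text
clock: 6.5
tool_pos: [0.478, 0.1257, 0.0863]
tcp_rot: [-0.242, 0.9, 0.349, -0.094]
wrist_force: [0.9, -0.7, 1.4]
opening: 0.0239
grip_force: 49.5
```

Call:
drive_tool(steps=[{"x":0,"y":0.03,"z":0,"ax":0,"ay":0,"az":0,"jaw":-0.6},{"x":0,"y":0.03,"z":0,"ax":0,"ay":0,"az":0,"jaw":-0.6},{"x":0,"y":0.03,"z":0,"ax":0,"ay":0,"az":0,"jaw":-0.6}])

```text
clock: 6.75
tool_pos: [0.4784, 0.1252, 0.0859]
tcp_rot: [-0.242, 0.9, 0.35, -0.094]
wrist_force: [-0.5, -0.8, 3.4]
opening: 0.0239
grip_force: 49.6
```

```bash
python3 chk.py
```

```text
6.75 [ 0.209  0.639 -0.444  1.901 -0.226  0.947 -0.864] F [-0.5 -0.8  3.4] open 0.0239
bed mm [-3.  93.6 25.9] rot err deg [-0.1   0.06  0.04]
```

Call:
drive_tool(steps=[{"x":0,"y":0.03,"z":0,"ax":0,"ay":0,"az":0,"jaw":-0.6},{"x":0,"y":0.03,"z":0,"ax":0,"ay":0,"az":0,"jaw":-0.6},{"x":0,"y":0.03,"z":0,"ax":0,"ay":0,"az":0,"jaw":-0.6}])

```text
clock: 7.0
tool_pos: [0.4785, 0.125, 0.0856]
tcp_rot: [-0.242, 0.9, 0.35, -0.095]
wrist_force: [-2.0, 0.9, 5.4]
opening: 0.0237
grip_force: 49.8
```

Call:
drive_tool(steps=[{"x":0,"y":0.03,"z":0,"ax":0,"ay":0,"az":0,"jaw":-0.6},{"x":0,"y":0.03,"z":0,"ax":0,"ay":0,"az":0,"jaw":-0.6},{"x":0,"y":0.03,"z":0,"ax":0,"ay":0,"az":0,"jaw":-0.6}])

```text
clock: 7.25
tool_pos: [0.4785, 0.1249, 0.0853]
tcp_rot: [-0.243, 0.9, 0.35, -0.095]
wrist_force: [-2.7, 2.8, 8.3]
opening: 0.0239
grip_force: 50.1
```

```bash
echo "print('Fbed',s['wrist_force']@RB,'T',s['wrist_torque']@RB)" >> chk.py; python3 chk.py
```

```text
7.25 [ 0.21   0.642 -0.444  1.899 -0.226  0.95  -0.861] F [-2.7  2.8  8.3] open 0.0239
bed mm [-3.6 93.7 25.6] rot err deg [-0.26  0.16  0.13]
Fbed [7.49465556 0.13127581 5.25443424] T [-0.02606104 -1.15516289  0.33819083]
```

Call:
drive_tool(steps=[{"x":0,"y":-0.03,"z":-0.01,"ax":0,"ay":0,"az":0,"jaw":-0.6},{"x":0,"y":-0.03,"z":-0.01,"ax":0,"ay":0,"az":0,"jaw":-0.3},{"x":0,"y":-0.03,"z":-0.01,"ax":0,"ay":0,"az":0,"jaw":0},{"x":0,"y":-0.03,"z":-0.01,"ax":0,"ay":0,"az":0,"jaw":0.15},{"x":0,"y":-0.03,"z":-0.01,"ax":0,"ay":0,"az":0,"jaw":0.15}])

```text
clock: 7.67
tool_pos: [0.4793, 0.1235, 0.0852]
tcp_rot: [-0.242, 0.9, 0.349, -0.094]
wrist_force: [-0.0, 0.0, 0.8]
opening: 0.049
grip_force: 0.0
```

Call:
drive_tool(steps=[{"x":0,"y":0,"z":0,"ax":0,"ay":0,"az":0,"jaw":0.2},{"x":0,"y":0,"z":-0.3,"ax":0,"ay":0,"az":0,"jaw":0.2},{"x":0,"y":0,"z":-0.8,"ax":0,"ay":0,"az":0,"jaw":0.2},{"x":0,"y":0,"z":-1.8,"ax":0,"ay":0,"az":0,"jaw":0.2},{"x":0,"y":0,"z":-2.8,"ax":0,"ay":0,"az":0,"jaw":0.2}])

```text
clock: 8.08
tool_pos: [0.5162, 0.0823, 0.1828]
tcp_rot: [-0.242, 0.9, 0.35, -0.096]
wrist_force: [1.5, 0.5, 0.5]
opening: 0.0512
grip_force: 0.0
```

Call:
drive_tool(steps=[{"x":0,"y":0,"z":-1,"ax":0,"ay":0,"az":0,"jaw":0.6},{"x":0,"y":0,"z":-1.6,"ax":0,"ay":0,"az":0,"jaw":0.6},{"x":0,"y":0,"z":-1.6,"ax":0,"ay":0,"az":0,"jaw":0.6},{"x":0,"y":0,"z":-1.6,"ax":0,"ay":0,"az":0,"jaw":0.6}])

```text
clock: 8.42
tool_pos: [0.5398, 0.0583, 0.2386]
tcp_rot: [-0.241, 0.901, 0.349, -0.093]
wrist_force: [-0.6, 0.2, 0.1]
opening: 0.0684
grip_force: 0.0
```

```bash
python3 chk.py;  python3 - <<'E'
from plan import *
c=shot('top','placed'); P=cloud(c); ok=c['z_map']>.1
B=(P-OB)@RB*1000; hsv=cv2.cvtColor(c['image'],cv2.COLOR_RGB2HSV);h=hsv[...,0]
m=ok&(hsv[...,1]>70)&(abs(B[...,0])<30)&(abs(B[...,1])<125)&(B[...,2]<35)&(B[...,2]>5)&(h>75)
a=B[m]; print(len(a),np.percentile(a,[1,50,99],axis=0).round(1),'z/y',np.polyfit(a[:,1],a[:,2],1),'x/y',np.polyfit(a[:,1],a[:,0],1))
i=cv2.imread('pics/placed.png')[170:320,180:380]; cv2.imwrite('pics/placed.png',cv2.resize(i,None,fx=4,fy=4,interpolation=2))
E
```

```text
8.4167 [ 0.29   0.515 -0.419  1.662 -0.222  1.326 -0.854] F [-0.6  0.2  0.1] open 0.0684
bed mm [ -5.4  93.3 203.6] rot err deg [ 0.05 -0.06 -0.01]
Fbed [ 0.53340177  0.28094682 -0.18294032] T [0.00999591 0.50562525 0.00794894]
538 [[ -16.7 -101.9   12. ]
 [  -1.7   30.7   18. ]
 [  11.   101.3   22.9]] z/y [-2.49589723e-03  1.79024921e+01] x/y [ 0.00209788 -1.7555713 ]
```

View pics/placed.png

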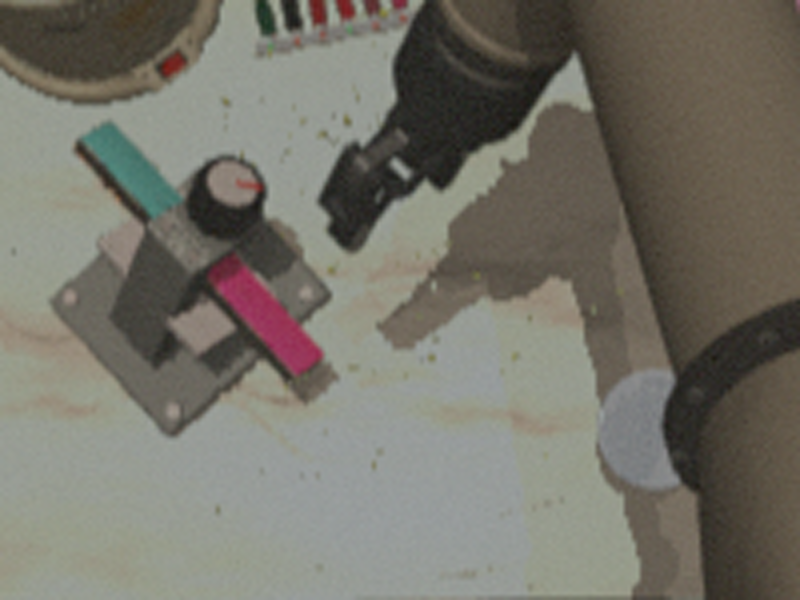

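Call:
drive_tool(steps=[{"x":0.8,"y":-0.13,"z":0.3,"ax":0,"ay":0,"az":0,"jaw":0.6},{"x":1.6,"y":-0.13,"z":0.6,"ax":0,"ay":0,"az":0,"jaw":0.6},{"x":2.33,"y":-0.13,"z":1.09,"ax":0,"ay":0,"az":-7,"jaw":0.6},{"x":2.33,"y":-0.13,"z":1.09,"ax":0,"ay":0,"az":-14,"jaw":0.6},{"x":2.33,"y":-0.13,"z":1.09,"ax":0,"ay":0,"az":-20,"jaw":0.6}])

```text
clock: 8.88
tool_pos: [0.5875, 0.1447, 0.1998]
tcp_rot: [-0.256, 0.823, 0.505, -0.053]
wrist_force: [-1.1, -0.2, -0.4]
opening: 0.068
grip_force: 0.0
```

Call:
drive_tool(steps=[{"x":0,"y":0,"z":0,"ax":0,"ay":0,"az":-7,"jaw":0.6},{"x":0,"y":0,"z":0,"ax":0,"ay":0,"az":-14,"jaw":0.6},{"x":0,"y":0,"z":0,"ax":0,"ay":0,"az":-21,"jaw":0.6},{"x":0,"y":0,"z":0,"ax":0,"ay":0,"az":-28,"jaw":0.6},{"x":0,"y":0,"z":0,"ax":0,"ay":0,"az":-35,"jaw":0.6}])

```text
clock: 9.3
tool_pos: [0.5881, 0.142, 0.2008]
tcp_rot: [-0.259, 0.634, 0.728, 0.027]
wrist_force: [0.1, 0.1, 0.6]
opening: 0.0684
grip_force: 0.0
```

```bash
python3 chk.py
```

```text
9.3 [ 0.306  0.687 -0.666  1.552 -0.069  1.265 -0.126] F [0.1 0.1 0.6] open 0.0684
bed mm [  1.1   1.2 156.2] rot err deg [-0.32  0.12 55.39]
Fbed [ 0.31293568 -0.10877326  0.45515665] T [ 0.05873649  0.52764095 -0.01918672]
```

Call:
drive_tool(steps=[{"x":0,"y":0,"z":0,"ax":0,"ay":0,"az":-7,"jaw":0.6},{"x":0,"y":0,"z":0,"ax":0,"ay":0,"az":-14,"jaw":0.6},{"x":0,"y":0,"z":0,"ax":0,"ay":0,"az":-21,"jaw":0.6},{"x":0,"y":0,"z":0,"ax":0,"ay":0,"az":-28,"jaw":0.6},{"x":0,"y":0,"z":0,"ax":0,"ay":0,"az":-35,"jaw":0.6}])

```text
clock: 9.72
tool_pos: [0.5881, 0.142, 0.201]
tcp_rot: [-0.239, 0.386, 0.885, 0.104]
wrist_force: [-0.5, 0.6, -0.6]
opening: 0.068
grip_force: 0.0
```

Call:
drive_tool(steps=[{"x":0,"y":0,"z":0,"ax":0,"ay":0,"az":-7,"jaw":0.6},{"x":0,"y":0,"z":0,"ax":0,"ay":0,"az":-14,"jaw":0.6},{"x":0,"y":0,"z":0,"ax":0,"ay":0,"az":-21,"jaw":0.6},{"x":0,"y":0,"z":0,"ax":0,"ay":0,"az":-28,"jaw":0.6},{"x":0,"y":0,"z":0,"ax":0,"ay":0,"az":-35,"jaw":0.6}])

```text
clock: 10.13
tool_pos: [0.5882, 0.142, 0.201]
tcp_rot: [-0.196, 0.102, 0.96, 0.171]
wrist_force: [-0.5, 0.5, 0.4]
opening: 0.0686
grip_force: 0.0
```

Call:
drive_tool(steps=[{"x":0,"y":0,"z":0,"ax":0,"ay":0,"az":-7,"jaw":0.6},{"x":0,"y":0,"z":0,"ax":0,"ay":0,"az":-14,"jaw":0.6},{"x":0,"y":0,"z":0,"ax":0,"ay":0,"az":-21,"jaw":0.6},{"x":0,"y":0,"z":0,"ax":0,"ay":0,"az":-28,"jaw":0.6},{"x":0,"y":0,"z":0,"ax":0,"ay":0,"az":-35,"jaw":0.6}])

```text
clock: 10.55
tool_pos: [0.5882, 0.142, 0.2011]
tcp_rot: [-0.136, -0.191, 0.946, 0.222]
wrist_force: [-0.4, -0.4, 0.0]
opening: 0.0682
grip_force: 0.0
```

```bash
python3 chk.py
```

```text
10.55 [ 0.546  0.886 -1.138  1.535  0.285  1.324  1.41 ] F [-0.4 -0.4  0. ] open 0.0682
bed mm [  1.2   1.1 156.5] rot err deg [ -0.36  -0.22 160.43]
Fbed [0.00713697 0.50722642 0.04489232] T [-0.06604247  0.4953256  -0.01021783]
```

```bash
python3 - <<'E'
from plan import *
s=env.state(); M=R.from_matrix(RT)*R.from_rotvec([0,0,-160.4],degrees=True)
plan([(bed(0,0,140),M.as_matrix()),(bed(0,0,91),M.as_matrix())])
E
```

```text
{'x': -0.04, 'y': -0.02, 'z': 0.41, 'ax': 0.1, 'ay': -0.3, 'az': 0.0} rows 0.4
{'x': 0.0, 'y': 0.0, 'z': 1.23, 'ax': 0.0, 'ay': 0.0, 'az': 0.0} rows 1.2
end [0.5677 0.1663 0.1437]
```

Call:
drive_tool(steps=[{"x":-0.04,"y":-0.02,"z":0.41,"ax":0.1,"ay":-0.3,"az":0,"jaw":0.6},{"x":-0.04,"y":-0.02,"z":0.8,"ax":0.1,"ay":-0.3,"az":0,"jaw":0.6},{"x":-0.04,"y":-0.02,"z":1.3,"ax":0.1,"ay":-0.3,"az":0,"jaw":0.6},{"x":-0.04,"y":-0.02,"z":1.64,"ax":0.1,"ay":-0.3,"az":0,"jaw":0.6},{"x":-0.04,"y":-0.02,"z":1.64,"ax":0.1,"ay":-0.3,"az":0,"jaw":0.6}])

```text
clock: 10.97
tool_pos: [0.5651, 0.1667, 0.1416]
tcp_rot: [-0.136, -0.189, 0.947, 0.221]
wrist_force: [-0.7, -0.7, 0.1]
opening: 0.0683
grip_force: 0.0
```

Call:
drive_tool(steps=[{"x":0,"y":0,"z":0,"ax":0,"ay":0,"az":0,"jaw":0.5},{"x":0,"y":0,"z":0,"ax":0,"ay":0,"az":0,"jaw":0.4},{"x":0,"y":0,"z":0,"ax":0,"ay":0,"az":0,"jaw":0.3}])

```text
clock: 11.22
tool_pos: [0.5699, 0.1656, 0.1459]
tcp_rot: [-0.132, -0.187, 0.948, 0.222]
wrist_force: [0.3, 0.3, 0.4]
opening: 0.0555
grip_force: 0.0
```

```bash
python3 chk.py
```

```text
11.2167 [ 0.518  0.922 -1.11   1.62   0.32   1.196  1.375] F [0.3 0.3 0.4] open 0.0555
bed mm [-0.7 -1.2 93.7] rot err deg [3.7000e-01 1.2000e-01 1.6002e+02]
Fbed [ 0.17324546 -0.4543947   0.34091824] T [-0.00918033  0.54896526 -0.02703761]
```

Call:
drive_tool(steps=[{"x":0.03,"y":0.01,"z":0.04,"ax":0.4,"ay":0.1,"az":0,"jaw":0.3},{"x":0.03,"y":0.01,"z":0.04,"ax":0.4,"ay":0.1,"az":0,"jaw":0.3}])

```text
clock: 11.38
tool_pos: [0.5676, 0.1661, 0.1447]
tcp_rot: [-0.132, -0.188, 0.949, 0.218]
wrist_force: [-0.5, 0.7, 0.1]
opening: 0.0553
grip_force: 0.0
```

Call:
drive_tool(force=60, steps=[{"x":0,"y":0,"z":0,"ax":0,"ay":0,"az":0,"jaw":-0.2},{"x":0,"y":0,"z":0,"ax":0,"ay":0,"az":0,"jaw":-0.2},{"x":0,"y":0,"z":0,"ax":0,"ay":0,"az":0,"jaw":-0.2},{"x":0,"y":0,"z":0,"ax":0,"ay":0,"az":0,"jaw":-0.2}])

```text
clock: 11.72
tool_pos: [0.5676, 0.1666, 0.1455]
tcp_rot: [-0.132, -0.188, 0.948, 0.218]
wrist_force: [-0.9, -0.7, 5.7]
opening: 0.0423
grip_force: 60.5
```

```bash
python3 chk.py
```

```text
11.7167 [ 0.515  0.918 -1.108  1.625  0.322  1.195  1.371] F [-0.9 -0.7  5.7] open 0.0423
bed mm [ 1.2 -0.3 92.3] rot err deg [1.0000e-01 5.8000e-01 1.6005e+02]
Fbed [2.93485759 1.10383037 4.85037005] T [ 0.23027329 -0.14156151 -0.04886342]
```

Call:
drive_tool(steps=[{"x":0,"y":0,"z":0,"ax":0,"ay":0,"az":5,"jaw":-0.2},{"x":0,"y":0,"z":0,"ax":0,"ay":0,"az":10,"jaw":-0.2},{"x":0,"y":0,"z":0,"ax":0,"ay":0,"az":15,"jaw":-0.2},{"x":0,"y":0,"z":0,"ax":0,"ay":0,"az":20,"jaw":-0.2},{"x":0,"y":0,"z":0,"ax":0,"ay":0,"az":25,"jaw":-0.2}])

```text
clock: 12.13
tool_pos: [0.5677, 0.1657, 0.1451]
tcp_rot: [-0.177, 0.024, 0.967, 0.184]
wrist_force: [-1.8, -3.6, 4.3]
opening: 0.0426
grip_force: 60.5
```

```bash
python3 chk.py
```

```text
12.1333 [ 0.464  0.856 -0.997  1.629  0.223  1.166  1.014] F [-1.8 -3.6  4.3] open 0.0426
bed mm [ 0.3  0.3 92.3] rot err deg [  0.18   0.59 134.79]
Fbed [0.88965877 3.81440286 4.41608963] T [0.6449282  0.29017128 0.09937315]
```

Call:
drive_tool(steps=[{"x":0,"y":0,"z":0,"ax":0,"ay":0,"az":7,"jaw":-0.2},{"x":0,"y":0,"z":0,"ax":0,"ay":0,"az":14,"jaw":-0.2},{"x":0,"y":0,"z":0,"ax":0,"ay":0,"az":21,"jaw":-0.2},{"x":0,"y":0,"z":0,"ax":0,"ay":0,"az":28,"jaw":-0.2},{"x":0,"y":0,"z":0,"ax":0,"ay":0,"az":35,"jaw":-0.2}])

```text
clock: 12.55
tool_pos: [0.5672, 0.1644, 0.1448]
tcp_rot: [-0.224, 0.314, 0.915, 0.121]
wrist_force: [-3.4, -7.2, 5.5]
opening: 0.0425
grip_force: 60.7
```

Call:
drive_tool(steps=[{"x":0,"y":0,"z":0,"ax":0,"ay":0,"az":7,"jaw":-0.2},{"x":0,"y":0,"z":0,"ax":0,"ay":0,"az":14,"jaw":-0.2},{"x":0,"y":0,"z":0,"ax":0,"ay":0,"az":20,"jaw":-0.2}])

```text
clock: 12.8
tool_pos: [0.5665, 0.1639, 0.1448]
tcp_rot: [-0.242, 0.468, 0.846, 0.079]
wrist_force: [-5.5, -8.8, 7.7]
opening: 0.0425
grip_force: 60.9
```

```bash
python3 chk.py
```

```text
12.8 [ 0.327  0.748 -0.745  1.639  0.015  1.134  0.228] F [-5.5 -8.8  7.7] open 0.0425
bed mm [-0.3  2.4 92.3] rot err deg [ 0.21  0.58 79.62]
Fbed [ 1.46287547 10.02634789  8.09149543] T [2.08779725 0.04369648 0.13916507]
```

Call:
drive_tool(steps=[{"x":0,"y":0,"z":0,"ax":0,"ay":0,"az":0,"jaw":0.1},{"x":0,"y":0,"z":0,"ax":0,"ay":0,"az":0,"jaw":0.3},{"x":0,"y":0,"z":0,"ax":0,"ay":0,"az":0,"jaw":0.3},{"x":0,"y":0,"z":0,"ax":0,"ay":0,"az":0,"jaw":0.3}])

```text
clock: 13.13
tool_pos: [0.5677, 0.1663, 0.1443]
tcp_rot: [-0.241, 0.465, 0.848, 0.082]
wrist_force: [-0.6, 0.2, -0.7]
opening: 0.0555
grip_force: 0.0
```

```bash
python3 chk.py;  python3 - <<'E'
from plan import *
M=R.from_matrix(RT)*R.from_rotvec([0,0,-79.5],degrees=True)
plan([(bed(2,1.9,92),M.as_matrix())])
E
```

```text
13.1333 [ 0.327  0.75  -0.748  1.639  0.016  1.129  0.233] F [-0.6  0.2 -0.7] open 0.0555
bed mm [ 0.3 -0.1 91.4] rot err deg [ 0.36  0.33 80.11]
Fbed [ 0.10994252  0.30783011 -0.82486484] T [-0.00746979  0.53901184  0.01410015]
{'x': 0.03, 'y': -0.06, 'z': -0.02, 'ax': 0.1, 'ay': 0.4, 'az': 0.6} rows 0.1
end [0.5654 0.1655 0.1458]
```

Call:
drive_tool(steps=[{"x":0.03,"y":-0.06,"z":0,"ax":0.2,"ay":0.4,"az":0,"jaw":0.3},{"x":0.03,"y":-0.06,"z":0,"ax":0.2,"ay":0.4,"az":0,"jaw":0.3},{"x":0.03,"y":-0.06,"z":0,"ax":0.2,"ay":0.4,"az":0,"jaw":0.3}])

```text
clock: 13.38
tool_pos: [0.565, 0.1655, 0.1449]
tcp_rot: [-0.245, 0.465, 0.847, 0.082]
wrist_force: [-0.4, 0.3, 0.4]
opening: 0.0552
grip_force: 0.0
```

Call:
drive_tool(force=60, steps=[{"x":0,"y":0,"z":0,"ax":0,"ay":0,"az":0,"jaw":-0.2},{"x":0,"y":0,"z":0,"ax":0,"ay":0,"az":0,"jaw":-0.2},{"x":0,"y":0,"z":0,"ax":0,"ay":0,"az":0,"jaw":-0.2},{"x":0,"y":0,"z":0,"ax":0,"ay":0,"az":0,"jaw":-0.2}])

```text
clock: 13.72
tool_pos: [0.5654, 0.1655, 0.1452]
tcp_rot: [-0.245, 0.465, 0.847, 0.082]
wrist_force: [0.4, -1.1, 2.2]
opening: 0.0425
grip_force: 60.7
```

```bash
python3 chk.py
```

```text
13.7167 [ 0.331  0.75  -0.75   1.641  0.011  1.134  0.235] F [ 0.4 -1.1  2.2] open 0.0425
bed mm [ 1.6  2.2 91.7] rot err deg [-6.000e-02  1.600e-01  8.002e+01]
Fbed [0.12524404 0.39786668 2.41784943] T [0.02232993 0.43999819 0.00274487]
```

Call:
drive_tool(steps=[{"x":0,"y":0,"z":0,"ax":0,"ay":0,"az":6,"jaw":-0.2},{"x":0,"y":0,"z":0,"ax":0,"ay":0,"az":12,"jaw":-0.2},{"x":0,"y":0,"z":0,"ax":0,"ay":0,"az":18,"jaw":-0.2}])

```text
clock: 13.97
tool_pos: [0.5653, 0.1655, 0.1453]
tcp_rot: [-0.255, 0.594, 0.762, 0.042]
wrist_force: [0.6, -0.2, 2.5]
opening: 0.0423
grip_force: 60.6
```

```bash
python3 chk.py
```

```text
13.9667 [ 0.28   0.723 -0.667  1.644 -0.052  1.13  -0.03 ] F [ 0.6 -0.2  2.5] open 0.0423
bed mm [ 1.7  2.3 91.7] rot err deg [-5.000e-02  1.600e-01  6.175e+01]
Fbed [ 0.77830132 -0.27116514  2.43323117] T [0.10010972 0.46401733 0.16558959]
```

Call:
drive_tool(steps=[{"x":0,"y":0,"z":0,"ax":0,"ay":0,"az":6,"jaw":-0.2},{"x":0,"y":0,"z":0,"ax":0,"ay":0,"az":12,"jaw":-0.2},{"x":0,"y":0,"z":0,"ax":0,"ay":0,"az":16,"jaw":-0.2}])

```text
clock: 14.22
tool_pos: [0.5651, 0.1654, 0.1453]
tcp_rot: [-0.258, 0.694, 0.672, 0.006]
wrist_force: [-0.2, -1.9, 3.4]
opening: 0.0423
grip_force: 60.5
```

```bash
python3 chk.py|tail -2
```

```text
bed mm [ 1.8  2.4 91.7] rot err deg [-2.000e-02  1.900e-01  4.574e+01]
Fbed [0.59973508 1.37865454 3.57365671] T [0.26955103 0.40663691 0.19126281]
```

Call:
drive_tool(steps=[{"x":0,"y":0,"z":0,"ax":0,"ay":0,"az":6,"jaw":-0.2},{"x":0,"y":0,"z":0,"ax":0,"ay":0,"az":12,"jaw":-0.2},{"x":0,"y":0,"z":0,"ax":0,"ay":0,"az":16,"jaw":-0.2}])

```text
clock: 14.47
tool_pos: [0.565, 0.1655, 0.1453]
tcp_rot: [-0.257, 0.781, 0.569, -0.03]
wrist_force: [0.2, -1.6, 3.0]
opening: 0.0424
grip_force: 60.5
```

```bash
python3 chk.py|tail -2
```

```text
bed mm [ 1.9  2.4 91.7] rot err deg [-1.000e-02  2.000e-01  2.974e+01]
Fbed [0.39422134 0.9103484  3.24339924] T [0.24144547 0.38956395 0.17941113]
```

Call:
drive_tool(steps=[{"x":0,"y":0,"z":0,"ax":0,"ay":0,"az":6,"jaw":-0.2},{"x":0,"y":0,"z":0,"ax":0,"ay":0,"az":12,"jaw":-0.2},{"x":0,"y":0,"z":0,"ax":0,"ay":0,"az":16,"jaw":-0.2}])

```text
clock: 14.72
tool_pos: [0.565, 0.1655, 0.1454]
tcp_rot: [-0.25, 0.852, 0.455, -0.065]
wrist_force: [-0.3, -1.9, 3.5]
opening: 0.0428
grip_force: 60.7
```

```bash
python3 chk.py
```

```text
14.7167 [ 0.14   0.669 -0.451  1.655 -0.203  1.133 -0.739] F [-0.3 -1.9  3.5] open 0.0428
bed mm [ 2.   2.4 91.7] rot err deg [1.000e-02 2.000e-01 1.375e+01]
Fbed [0.69021808 1.51798745 3.59580906] T [0.27553689 0.25378891 0.27602962]
```

Call:
drive_tool(steps=[{"x":0,"y":0,"z":0,"ax":0,"ay":0,"az":7,"jaw":-0.2},{"x":0,"y":0,"z":0,"ax":0,"ay":0,"az":14,"jaw":-0.2},{"x":0,"y":0,"z":0,"ax":0,"ay":0,"az":20,"jaw":-0.2}])

```text
clock: 14.97
tool_pos: [0.5649, 0.1657, 0.1455]
tcp_rot: [-0.235, 0.918, 0.3, -0.108]
wrist_force: [-0.9, -1.3, 3.8]
opening: 0.0425
grip_force: 60.7
```

```bash
python3 chk.py|tail -2
```

```text
bed mm [ 2.1  2.4 91.7] rot err deg [ 0.03  0.19 -6.28]
Fbed [1.56844537 1.55904429 3.47141745] T [0.27928647 0.17259153 0.25637004]
```

Call:
drive_tool(steps=[{"x":0,"y":0,"z":0,"ax":0,"ay":0,"az":7,"jaw":-0.2},{"x":0,"y":0,"z":0,"ax":0,"ay":0,"az":14,"jaw":-0.2},{"x":0,"y":0,"z":0,"ax":0,"ay":0,"az":20,"jaw":-0.2}])

```text
clock: 15.22
tool_pos: [0.5649, 0.1658, 0.1456]
tcp_rot: [-0.213, 0.956, 0.136, -0.147]
wrist_force: [-0.5, -2.0, 4.2]
opening: 0.0423
grip_force: 60.7
```

```bash
python3 chk.py|tail -2
```

```text
bed mm [ 2.3  2.3 91.7] rot err deg [  0.05   0.18 -26.27]
Fbed [1.08793076 1.71529839 4.17266044] T [0.19860306 0.13832915 0.23076965]
```

Call:
drive_tool(steps=[{"x":0,"y":0,"z":0,"ax":0,"ay":0,"az":7,"jaw":-0.2},{"x":0,"y":0,"z":0,"ax":0,"ay":0,"az":14,"jaw":-0.2},{"x":0,"y":0,"z":0,"ax":0,"ay":0,"az":20,"jaw":-0.2}])

```text
clock: 15.47
tool_pos: [0.5649, 0.1659, 0.1456]
tcp_rot: [-0.184, 0.965, -0.032, -0.182]
wrist_force: [-0.5, -1.3, 3.7]
opening: 0.0423
grip_force: 60.7
```

```bash
python3 chk.py
```

```text
15.4667 [-0.039  0.633 -0.192  1.669 -0.364  1.155 -1.648] F [-0.5 -1.3  3.7] open 0.0423
bed mm [ 2.3  2.2 91.7] rot err deg [  0.08   0.17 -46.27]
Fbed [1.24669569 1.26238913 3.50044773] T [0.17473162 0.07183622 0.28817975]
```

Call:
drive_tool(steps=[{"x":0,"y":0,"z":0,"ax":0,"ay":0,"az":7,"jaw":-0.2},{"x":0,"y":0,"z":0,"ax":0,"ay":0,"az":14,"jaw":-0.2},{"x":0,"y":0,"z":0,"ax":0,"ay":0,"az":20,"jaw":-0.2},{"x":0,"y":0,"z":0,"ax":0,"ay":0,"az":20,"jaw":-0.2}])

```text
clock: 15.8
tool_pos: [0.565, 0.1661, 0.1456]
tcp_rot: [-0.15, 0.945, -0.198, -0.211]
wrist_force: [-0.2, -1.0, 5.3]
opening: 0.0427
grip_force: 60.8
```

```bash
python3 chk.py|tail -2
```

```text
bed mm [ 2.4  2.1 91.7] rot err deg [  0.12   0.15 -66.14]
Fbed [2.08898497 0.84941068 4.87563477] T [ 0.0490196   0.00342389 -0.03818685]
```

Call:
drive_tool(steps=[{"x":0,"y":0,"z":0,"ax":0,"ay":0,"az":20,"jaw":0.2},{"x":0,"y":0,"z":0,"ax":0,"ay":0,"az":0,"jaw":0.5},{"x":0,"y":0,"z":0,"ax":0,"ay":0,"az":0,"jaw":0.6},{"x":0,"y":0,"z":0,"ax":0,"ay":0,"az":0,"jaw":0.6},{"x":0,"y":0,"z":0,"ax":0,"ay":0,"az":0,"jaw":0.6}])

```text
clock: 16.22
tool_pos: [0.5649, 0.1655, 0.1448]
tcp_rot: [-0.15, 0.946, -0.197, -0.211]
wrist_force: [0.2, -0.4, 0.1]
opening: 0.0684
grip_force: 0.0
```

Call:
drive_tool(steps=[{"x":0,"y":0,"z":-0.5,"ax":0,"ay":0,"az":0,"jaw":0.6},{"x":0,"y":0,"z":-1.2,"ax":0,"ay":0,"az":0,"jaw":0.6},{"x":0,"y":0,"z":-2.1,"ax":0,"ay":0,"az":0,"jaw":0.6},{"x":0,"y":0,"z":-3,"ax":0,"ay":0,"az":0,"jaw":0.6},{"x":0,"y":0,"z":-4,"ax":0,"ay":0,"az":0,"jaw":0.6}])

```text
clock: 16.63
tool_pos: [0.6189, 0.1065, 0.2844]
tcp_rot: [-0.15, 0.945, -0.197, -0.211]
wrist_force: [1.2, 0.5, -1.1]
opening: 0.0681
grip_force: 0.0
```

Call:
drive_tool(steps=[{"x":0,"y":0,"z":0,"ax":0,"ay":0,"az":0,"jaw":0.6},{"x":0,"y":0,"z":0,"ax":0,"ay":0,"az":0,"jaw":0.6},{"x":0,"y":0,"z":0,"ax":0,"ay":0,"az":0,"jaw":0.6}])

```text
clock: 16.88
tool_pos: [0.6189, 0.107, 0.2831]
tcp_rot: [-0.15, 0.946, -0.197, -0.211]
wrist_force: [0.4, 0.2, 0.2]
opening: 0.0685
grip_force: 0.0
```

```bash
python3 chk.py;  python3 - <<'E'
from plan import *
c=shot('top','fin'); P=cloud(c); ok=c['z_map']>.1
B=(P-OB)@RB*1000; hsv=cv2.cvtColor(c['image'],cv2.COLOR_RGB2HSV);h=hsv[...,0]
m=ok&(hsv[...,1]>70)&(abs(B[...,0])<30)&(abs(B[...,1])<125)&(B[...,2]<35)&(B[...,2]>5)&(h>75)
a=B[m]; print(len(a),np.percentile(a,[1,50,99],axis=0).round(1),'z/y',np.polyfit(a[:,1],a[:,2],1),'x/y',np.polyfit(a[:,1],a[:,0],1))
s=shot('side','fins')
i=cv2.resize(c['image'][195:275,180:280],(500,400),interpolation=2); j=cv2.resize(s['image'][165:265,290:364],(296,400),interpolation=2)
cv2.imwrite('pics/fin2.png',np.hstack([i,j])[:,:,::-1])
E
```

```text
16.8833 [-0.037  0.567 -0.065  1.432 -0.376  1.484 -1.982] F [0.4 0.2 0.2] open 0.0685
bed mm [  1.9   2.1 250.7] rot err deg [  0.11   0.18 -66.01]
Fbed [-0.01603577 -0.48882657  0.197036  ] T [-0.01824726  0.46343671  0.01903014]
542 [[ -15.7 -102.4   11.8]
 [  -1.7   31.5   18. ]
 [  11.   101.7   23.6]] z/y [-3.15656735e-03  1.78959013e+01] x/y [ 1.17862108e-04 -1.64722288e+00]
```

View pics/fin2.png

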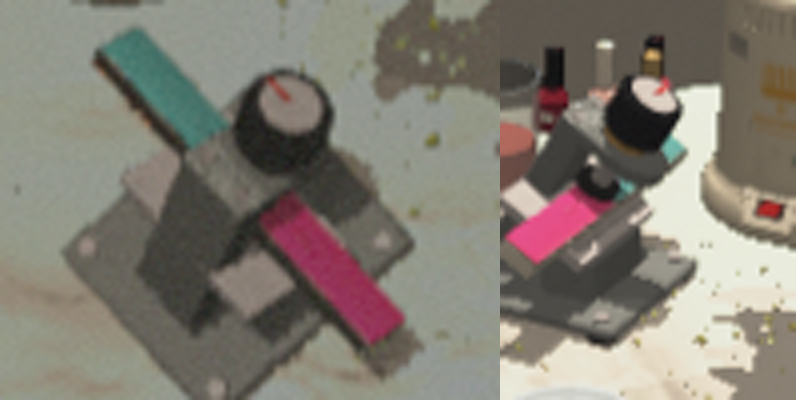

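```bash
python3 -c "
from cell import env; print(env.hand_in())"
```

```text
the job is handed in; nothing more can be done
None
```

The file block lies flat, same side up and centred against the lower ledge with the foot down on it. The ratchet slipped about 80–95° (estimated from torque and knob rotation), the knob is let go, the bystanders were not contacted, and the job was handed in at about 17 s.

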